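# Lid the tube box and hold it against the shaker's sprung stop

### The arm

A 6-joint arm with a two-finger parallel gripper is mounted at the origin on the work surface. World frame = base frame: x ahead of the robot, y to its left, z up, the work surface at z = 0. Lengths are in m, angles in rad, forces in N, time in s.
With the tool pointing down it reaches from about 0.35 to 0.775 m from the base axis. Payload 7.3 kg.
Tool frame: the origin (TCP) lies midway between the tips of the shut fingers; the grasp point (between the pads) lies 19 mm behind it; z points along the fingers, y is the direction in which the jaws open and shut (so a half turn about z gives the same grasp; the last joint's range is limited). The gripper opens to 92 mm and grips with 3 to 60 N. Pads are 19 mm wide; open, the fingers measure 130 mm over their backs; the gripper's body (75 mm by 190 mm) begins 47 mm behind the grasp point.
Start: joints at [1.186, 0.342, 1.524, -0, 1.275, -0.146], TCP at [0.124, 0.51, 0.227] pointing down, gripper open.
Joint ranges: [-2.53, 2.53], [-0.77, 2.02], [0.04, 2.7], [-1, 4.14], [0.28, 2.66], [-3.11, 3.11]. Speed limits (rad/s): [2.57, 2.57, 3.14, 3.14, 3.14, 3.14].

### API

Orientations are given as [roll, pitch, yaw] about the fixed x, y, z axes, in that order (R = Rz(yaw) Ry(pitch) Rx(roll)).
In Python, from cell import robot gives the robot as it stands.
- The arm moves only by the tool step_arm, never from a script. Its argument "moves" is a list that holds one entry, the list of rows, each a list of 4 numbers: the shift along the tool's x, y, z in m, then the turn about the tool's z in rad. In form: [[[dx, dy, dz, roll], ...]]. A call has 1 to 8 rows; each row shifts and turns the commanded pose from where the row before left it, along the tool's axes as they then stand; what a row does not reach is not made up. A row lasts 1/12 s, in which the tool goes at most 41.7 mm and 7.16 degrees, less where a joint would pass 70% of its speed; a pose out of reach is approached as far as the arm can. A call with a gripper value outside its range is refused whole. "hand" is the opening, from 0 (shut) to 1 (fully open), set as the call begins (left out, the last holds). The fingers move at their own pace and stop on an object; "force" is the grip in N (left out, the last holds). Time passes only in rows, so rows that do not move let the fingers close. It gives the time, the measured TCP pose, the force and the opening at its end, in the units of the state.
- robot.observe(): the state, without advancing time (a new reading comes with each control period).
- robot.read_camera(name): name is "scene" or "side" or "wrist"; returns a dict with "frame" (420x560x3 uint8, red, green, blue), "fovy" (degrees; the focal length in pixels is half the picture's height over the tangent of half this angle, whatever the lens; pixels are square), "cx", "cy" (the principal point, pixels), "R" (3x3) and "t" (3): a world point X has camera coordinates R X + t. Camera axes: x right, y down, z forward; pixel columns grow to the right and rows downward; lengths in m; the calibration is good to about 2 mm. The wrist camera is an equidistant fisheye: a pixel r from the principal point sees the ray r / f radians off the axis. A picture is of the moment at which its call begins. There is no depth.
- robot.hand_in(): hands the job in, once; it reports no verdict.
The state is a dict: "time": time; "qpos": joint angles; "qvel": joint speeds; "joint_efforts": joint torques, N m; "tool_pos": TCP position; "tool_rot": TCP orientation; "contact_force": force on the tool from outside, world axes, zero at the start; "torque": the same for the moment, N m; "opening": finger opening in m.
Only numpy, scipy, OpenCV 4.12 (cv2) and the standard library are available. Lean on these libraries where they do the work, as an engineer would, in place of code of your own. Each camera call takes 0.05 s, during which the arm holds its last target.

### The job

Put the loose lid on the loaded tube box standing on the shaker platform, fully home; then slide the box across the platform, square against the sprung stop pad, and press with a steady push of about 10 N (the pad goes in about 10 mm, half of its travel), never driving the pad to the end of its travel. I will screw the box down meanwhile, so finish while still holding that push (on the box itself, not through its lid), and leave everything else on the bench and platform where it is.

Things in the scene. Friction and masses are not known exactly. Their poses are not given: they have to be found in the camera images.
- shaker: cream bench shaker, fixed; aluminium platform 280 (x) x 290 (y) mm, its top 90 mm above the origin. Origin: at bench level under the platform's centre; x points from the robot's side across to the stop, y along the stop. A fixed fence, 210 mm long, 50 mm tall above the platform, stands at x = +120 to +130 mm, the sprung pad in front of it
- stop_pad (a joint): travel of the sprung stop pad in m along the shaker's +x: 0 = free, 0.020 = end of travel. Spring 1 N per mm without preload, so 0.010 means that it is pressed with 10 N
- pad_face (a point): centre of the pad's rubber face (looks to the shaker's -x; 160 mm along y, from 4 to 40 mm above the platform). This point is 22 mm above the platform and moves with the pad; free, it lies at shaker x = +80 mm, y = 0
- tube_box: open light-grey plastic box, 70 (x) x 136 (y) x 50 (z) mm outside, walls 6 mm (opening 58 x 124), holding small tubes whose caps lie 9 mm below the rim; about 0.35 kg. Origin: centre of underside. It stands on the platform, short of the pad, long side roughly parallel to it, +x face to the pad; push low at the middle of its -x face
- lid: loose light-grey lid, flat on the bench on either side of the shaker, 0.09 kg. Origin: centre of its underside. Lip 53 (x) x 119 (y) mm, z 0 to 6, fits in the box's opening (2.5 mm play each side), either way round; plate 65 x 131, z 6 to 11; on it a grip bar 14 (x) x 60 (y), z 11 to 41. Seated, its origin is 44 mm above the box's and its plate lies just inside the box's outline
- small_jar: small glass screw-cap jar, 32 mm diameter, 55 mm tall, upright on a robot-side corner of the shaker platform; origin: centre of underside. Bystander, leave alone
- tube_rack: white plastic rack 75 x 110 mm, 71 mm tall, filled with capped tubes, on the bench beside the shaker; origin: centre of underside. Bystander, leave alone
- amber_bottle: amber glass bottle, 64 mm diameter, about 140 mm tall; origin: centre of underside. Bystander, leave alone
- wash_bottle: white plastic bottle, 66 mm diameter, about 160 mm tall; origin: centre of underside. Bystander, leave alone
- beaker: empty glass beaker, 68 mm diameter, 85 mm tall; origin: centre of underside. Bystander, leave alone
- marker: white marker pen lying on the bench, 12 mm diameter, about 130 mm long; origin on its underside at mid-length. Bystander, leave alone
There are look-alikes about, which are no part of the job. Leave any red or turquoise look-alike of the tube_box alone. Leave any purple look-alike of the lid alone.

How it is judged:
On the way:
1. the lid is fully home on the box, on the platform, before the stop pad is pressed (x of lid in the frame of tube_box between -0.005 and 0.005 m and y of lid in the frame of tube_box between -0.005 and 0.005 m and z of lid in the frame of tube_box between 0.041 and 0.0465 m and angle between the z axis of lid and the z axis of tube_box, either way round below 0.05 rad and angle between the y axis of lid and the y axis of tube_box, either way round below 0.12 rad and z of tube_box in the frame of shaker between 0.087 and 0.093 m and value of joint stop_pad below 0.002 m), for 0.3 s.
At the end, for the whole second after the job is handed in: Lid home on the box (within 5 mm, level, gap under 2.5 mm); box on the platform, square on the pad within 0.06 rad, its centre within 60 mm of the pad's middle; the robot pushes the box (over 3 N) so that the pad stays 7 to 13 mm in (7 to 13 N), at rest, through the last second (x of lid in the frame of tube_box between -0.005 and 0.005 m and y of lid in the frame of tube_box between -0.005 and 0.005 m and z of lid in the frame of tube_box between 0.041 and 0.0465 m and angle between the z axis of lid and the z axis of tube_box, either way round below 0.05 rad and angle between the y axis of lid and the y axis of tube_box, either way round below 0.12 rad and z of tube_box in the frame of shaker between 0.087 and 0.093 m and value of joint stop_pad between 0.007 and 0.013 m and x of pad_face in the frame of tube_box between 0.032 and 0.038 m and angle between the x axis of tube_box and the x axis of shaker, either way round below 0.06 rad and y of tube_box in the frame of shaker between -0.06 and 0.06 m and linear speed of tube_box below 0.01 m/s and contact force between any of the fingers, the arm and tube_box above 3 N); the arm keeps its last pose, push and grip.
It fails at once if the stop pad is driven to the end of its travel (value of joint stop_pad above 0.019 m).
It fails at once if another thing is moved by more than 30 mm or tipped (distance of any of small_jar, tube_rack, amber_bottle, wash_bottle, beaker, marker from where it was at the start of the episode above 0.03 m or angle between any of small_jar, tube_rack, amber_bottle, wash_bottle, beaker's own z axis and vertical above 0.4 rad).
It also fails if it takes over 59 s, if anything falls off the work surface, if the arm or the gripper's body presses on something with over 40 N, if the wrist force passes 120 N, or if a joint passes its speed limit or range.

## Working session

There is one attempt and no reset: what is moved stays moved. The work goes in short steps, Python scripts to look and compute and a tool call to move; the robot and the scene stay as the last step left them, time stands still between calls to the robot, and variables do not carry over. Pictures are saved under pics/ and viewed, and the job is handed in when it is done.

Besides the shell and the picture viewer there is one more tool, called after ">>>" as name(argument=value, ...) on one line, values as JSON. step_arm: Moves the arm, as the interface text tells. Its arguments: {"type":"object","properties":{"moves":{"type":"array","items":{"type":"array","items":{"type":"array","items":{"type":"number"}}}},"hand":{"type":"number"},"force":{"type":"number"}},"required":["moves"]}

```bash
mkdir -p pics; ls; cat > h.py <<'E'
import numpy as np, cv2
from cell import robot
def snap(n,f):
    c=robot.read_camera(n); cv2.imwrite('pics/'+f,c['frame'][:,:,::-1]); np.savez('pics/'+f[:-4],**c); return c
def load(f): return dict(np.load('pics/'+f+'.npz'))
def ray(c,u,v):
    f=210/np.tan(np.radians(c['fovy'])/2); return None
def cast(c,uv,z,fish=False):
    R=c['R'];t=c['t'];f=c['frame'].shape[0]/2/np.tan(np.radians(float(c['fovy']))/2)
    o=-R.T@t; out=[]
    for u,v in np.atleast_2d(uv):
        a=np.array([(u-c['cx'])/f,(v-c['cy'])/f])
        if fish:
            r=np.linalg.norm(a); d=np.append(a/r*np.sin(r) if r>0 else a,np.cos(r))
        else: d=np.append(a,1)
        d=R.T@d; out.append(o+d*(z-o[2])/d[2])
    return np.array(out)
def proj(c,X,fish=False):
    R=c['R'];t=c['t'];f=c['frame'].shape[0]/2/np.tan(np.radians(float(c['fovy']))/2)
    p=np.atleast_2d(X)@R.T+t
    if fish:
        n=np.linalg.norm(p[:,:2],axis=1); k=np.arctan2(n,p[:,2])/n
        return p[:,:2]*k[:,None]*f+[c['cx'],c['cy']]
    return p[:,:2]/p[:,2:]*f+[c['cx'],c['cy']]
E
python3 - <<'E'
from h import *
for n in ['scene','side','wrist']:
    c=snap(n,n+'0.png'); print(n,c['fovy'],c['cx'],c['cy'],-c['R'].T@c['t'])
print(robot.observe())
E
```

```text
pics
scene 53.75723306868467 282.9105636651933 211.42035680986123 [0.93289525 0.66542901 0.91656013]
side 57.87255342379527 282.39396045422535 217.2229478350128 [0.4268499  0.91931725 0.7986706 ]
wrist 65.70646984690485 281.18363169602054 208.77937252342628 [0.05513577 0.52750662 0.38411314]
{'time': 0.15, 'qpos': array([ 1.18600725e+00,  3.42516850e-01,  1.52475957e+00, -1.95612844e-05,
        1.27538952e+00, -1.45987187e-01]), 'qvel': array([-0.00056032, -0.00151889, -0.00363129, -0.00043056, -0.0013166 ,
       -0.0014575 ]), 'joint_efforts': array([ 1.81730007e-03, -4.31463790e+01, -2.44357753e+01,  7.19366572e-02,
        5.35985583e-02, -1.01818910e-04]), 'tool_pos': array([0.12405213, 0.50983945, 0.22624167]), 'tool_rot': array([-3.14052806e+00, -1.37622085e-04,  2.90279640e+00]), 'contact_force': array([ 0.02144108, -0.0055885 ,  0.72136639]), 'torque': array([ 0.0206454 , -0.02355411, -0.01436909]), 'opening': 0.09195489637364772}
```

View pics/scene0.png

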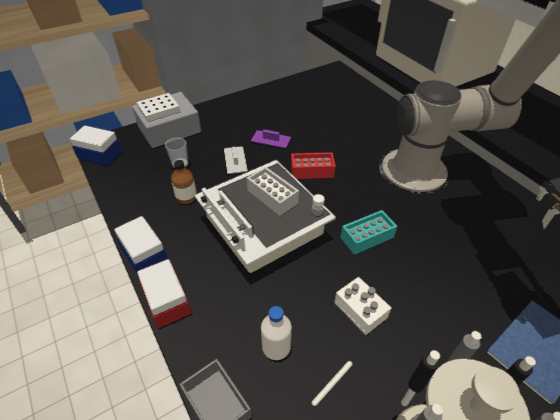

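View pics/side0.png

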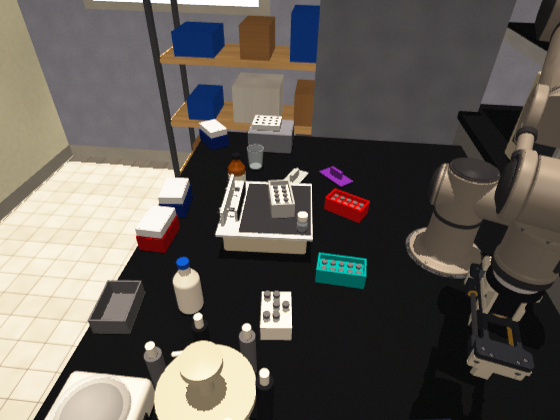

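View pics/wrist0.png

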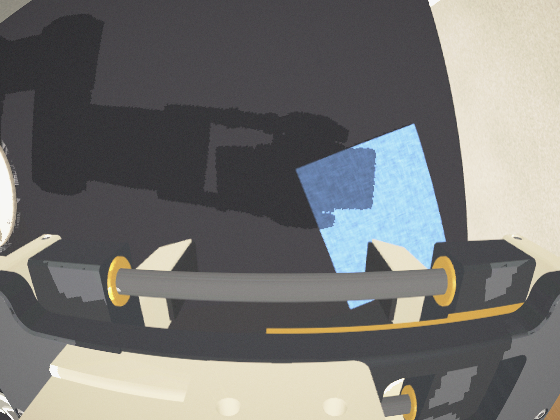

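The scene view shows the shaker with its fence on the left at (225,215), the box at (272,190), the jar at (318,205), and a light-grey lid at (235,160) beside the shaker. Zooming in.

```bash
python3 - <<'E'
import cv2
a=cv2.imread('pics/scene0.png')[125:275,160:360]; cv2.imwrite('pics/z1.png',cv2.resize(a,(800,600),interpolation=cv2.INTER_CUBIC))
a=cv2.imread('pics/side0.png')[125:275,180:380]; cv2.imwrite('pics/z2.png',cv2.resize(a,(800,600),interpolation=cv2.INTER_CUBIC))
E
```

```text
(no output)
```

View pics/z1.png

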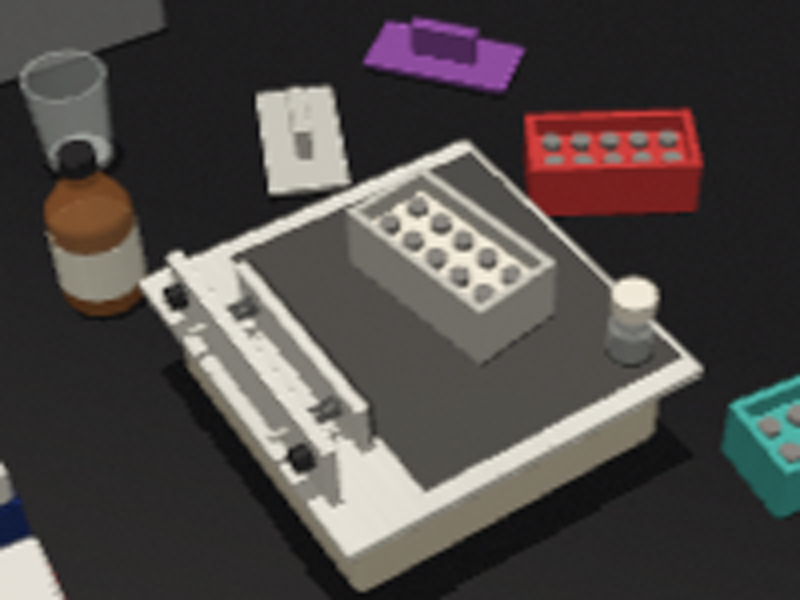

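View pics/z2.png

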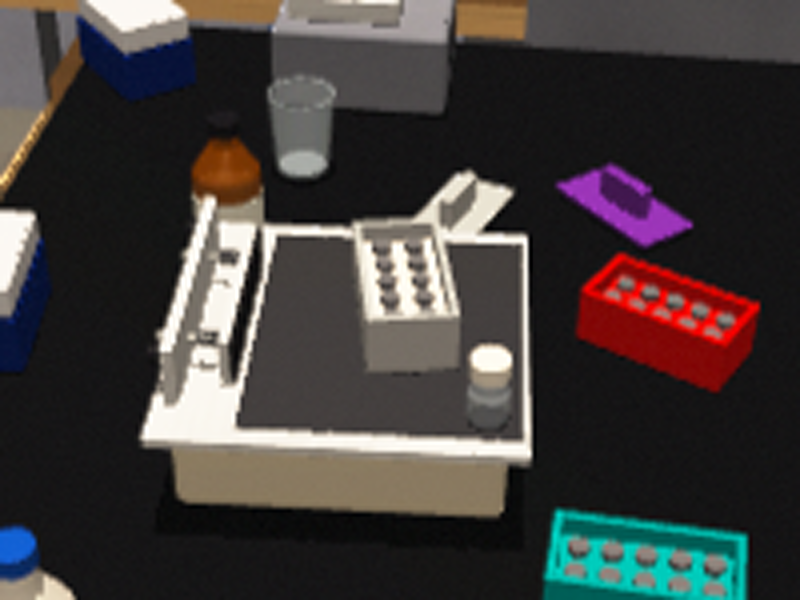

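```bash
python3 - <<'E'
from h import *
c=load('scene0'); s=load('side0')
def z(o,p): return (np.array(p)+.5)/4-.5+o
S=lambda p,h: cast(c,z([160,125],p),h)
D=lambda p,h: cast(s,z([180,125],p),h)
np.set_printoptions(precision=4,suppress=True)
P=S([(467,143),(702,370),(352,557),(142,285)],.09);print('plat',P,P.mean(0))
P=D([(528,235),(530,460),(145,442),(205,222)],.09);print('platS',P)
P=S([(350,212),(420,173),(555,262),(485,310)],.14);print('box',P,P.mean(0))
P=D([(354,222),(433,220),(459,316),(367,322)],.14);print('boxS',P,P.mean(0))
P=S([(257,92),(330,86),(348,180),(270,192)],.011);print('lid',P,P.mean(0))
P=S([(635,285)],.14+.0);print('jar',P)
P=S([(290,90),(311,90),(311,132),(294,132)],.041);print('bar top',P,P.mean(0))
P=D([(442,205),(463,172),(476,178),(455,202)],.041);print('barS',P,P.mean(0))
E
```

```text
plat [[ 0.4266 -0.1859  0.09  ]
 [ 0.4128  0.0998  0.09  ]
 [ 0.6881  0.1137  0.09  ]
 [ 0.7033 -0.1711  0.09  ]] [ 0.5577 -0.0359  0.09  ]
platS [[ 0.4237 -0.188   0.09  ]
 [ 0.4108  0.105   0.09  ]
 [ 0.6845  0.1186  0.09  ]
 [ 0.7021 -0.173   0.09  ]]
box [[ 0.565  -0.1126  0.14  ]
 [ 0.5029 -0.1233  0.14  ]
 [ 0.4703  0.003   0.14  ]
 [ 0.5344  0.0172  0.14  ]] [ 0.5181 -0.0539  0.14  ]
boxS [[ 0.5641 -0.1112  0.14  ]
 [ 0.5012 -0.1224  0.14  ]
 [ 0.4704  0.0072  0.14  ]
 [ 0.537   0.0231  0.14  ]] [ 0.5182 -0.0508  0.14  ]
lid [[ 0.4998 -0.4211  0.011 ]
 [ 0.4413 -0.3957  0.011 ]
 [ 0.4867 -0.2773  0.011 ]
 [ 0.5485 -0.2972  0.011 ]] [ 0.4941 -0.3478  0.011 ]
jar [[0.4367 0.049  0.14  ]]
bar top [[ 0.4891 -0.3731  0.041 ]
 [ 0.4739 -0.364   0.041 ]
 [ 0.4993 -0.3146  0.041 ]
 [ 0.5113 -0.3218  0.041 ]] [ 0.4934 -0.3434  0.041 ]
barS [[ 0.5063 -0.3063  0.041 ]
 [ 0.491  -0.3697  0.041 ]
 [ 0.4776 -0.36    0.041 ]
 [ 0.4945 -0.3133  0.041 ]] [ 0.4924 -0.3373  0.041 ]
```

```bash
cat >> h.py <<'E'
def plan(wps,v=.038,w=.12,acc=True):
    """wps: list of (x,y,z,yaw); prints rows from the measured pose"""
    s=robot.observe(); p=np.array(s['tool_pos']); y=s['tool_rot'][2]; rows=[]
    for x in wps:
        T=np.array(x[:3]); dy=(x[3]-y+np.pi)%(2*np.pi)-np.pi
        n=int(np.ceil(max(np.linalg.norm(T-p)/v,abs(dy)/w,1)-1e-6)); p0=p.copy();y0=y
        for i in range(1,n+1):
            d=p0+(T-p0)*i/n-p; r=np.round(-(y0+dy*i/n-y),3)
            cs,sn=np.cos(y),np.sin(y); X=np.array([cs,sn,0]);Y=np.array([sn,-cs,0])
            a,b,e=np.round([d@X,d@Y,-d[2]],3); rows.append([a,b,e,r])
            p=p+a*X+b*Y-e*np.array([0,0,1]); y-=r
    for i in range(0,len(rows),8): print('[['+','.join('[%g,%g,%g,%g]'%tuple(q) for q in rows[i:i+8])+']]')
    print('end',p.round(4),round(y,4),len(rows))
def st():
    s=robot.observe(); print('t',round(s['time'],2),'p',s['tool_pos'].round(4),'rot',s['tool_rot'].round(4),'F',s['contact_force'].round(2),'op',round(s['opening'],4),'q',s['qpos'].round(2))
E
python3 - <<'E'
from h import *
w=load('wrist0');print(w['R'].round(3))
c=load('scene0');s=load('side0')
print(cast(c,[[182,200]],0.0),cast(c,[[177,165]],0))
plan([(0.40,0.1,0.27,2.0),(0.47,-0.30,0.20,1.2)])
E
```

```text
[[ 0.237  0.972 -0.002]
 [ 0.937 -0.228  0.263]
 [ 0.255 -0.064 -0.965]]
[[ 0.72034236 -0.26632171  0.        ]] [[ 0.67135214 -0.43100077  0.        ]]
[[[-0.026,-0.024,-0.003,0.064],[-0.028,-0.022,-0.003,0.065],[-0.029,-0.02,-0.003,0.064],[-0.03,-0.018,-0.004,0.065],[-0.031,-0.017,-0.003,0.064],[-0.032,-0.014,-0.003,0.065],[-0.033,-0.012,-0.003,0.064],[-0.034,-0.01,-0.003,0.065]]]
[[[-0.035,-0.008,-0.003,0.064],[-0.035,-0.006,-0.003,0.065],[-0.035,-0.003,-0.003,0.064],[-0.035,-0.001,-0.004,0.065],[-0.035,0.001,-0.003,0.064],[-0.035,0.003,-0.003,0.065],[-0.036,-0.009,0.006,0.073],[-0.036,-0.007,0.007,0.072]]]
[[[-0.037,-0.004,0.006,0.073],[-0.037,-0.001,0.007,0.073],[-0.037,0.001,0.006,0.073],[-0.036,0.004,0.006,0.072],[-0.037,0.007,0.007,0.073],[-0.035,0.009,0.006,0.073],[-0.035,0.012,0.006,0.072],[-0.034,0.014,0.007,0.073]]]
[[[-0.033,0.017,0.006,0.073]]]
end [ 0.47   -0.2997  0.2002] 1.1998 25
```

>>> step_arm(moves=[[[-0.026, -0.024, -0.003, 0.064], [-0.028, -0.022, -0.003, 0.065], [-0.029, -0.02, -0.003, 0.064], [-0.03, -0.018, -0.004, 0.065], [-0.031, -0.017, -0.003, 0.064], [-0.032, -0.014, -0.003, 0.065], [-0.033, -0.012, -0.003, 0.064], [-0.034, -0.01, -0.003, 0.065]]])

```text
time: 0.82
tool_pos: [0.2823, 0.2748, 0.2518]
tool_rot: [3.142, -0.0, 2.384]
contact_force: [0.4, -0.2, 0.3]
opening: 0.0918
```

>>> step_arm(moves=[[[-0.035, -0.008, -0.003, 0.064], [-0.035, -0.006, -0.003, 0.065], [-0.035, -0.003, -0.003, 0.064], [-0.035, -0.001, -0.004, 0.065], [-0.035, 0.001, -0.003, 0.064], [-0.035, 0.003, -0.003, 0.065], [-0.036, -0.009, 0.006, 0.073], [-0.036, -0.007, 0.007, 0.072]]])

```text
time: 1.48
tool_pos: [0.4131, 0.0259, 0.2578]
tool_rot: [3.14, 0.0, 1.852]
contact_force: [1.2, 0.1, -0.7]
opening: 0.0918
```

>>> step_arm(moves=[[[-0.037, -0.004, 0.006, 0.073], [-0.037, -0.001, 0.007, 0.073], [-0.037, 0.001, 0.006, 0.073], [-0.036, 0.004, 0.006, 0.072], [-0.037, 0.007, 0.007, 0.073], [-0.035, 0.009, 0.006, 0.073], [-0.035, 0.012, 0.006, 0.072], [-0.034, 0.014, 0.007, 0.073]]])

```text
time: 2.15
tool_pos: [0.4634, -0.2648, 0.2062]
tool_rot: [-3.141, -0.0, 1.269]
contact_force: [0.3, -0.2, 0.4]
opening: 0.092
```

>>> step_arm(moves=[[[-0.033, 0.017, 0.006, 0.073], [-0.03, 0, 0, 0], [-0.03, 0, 0, 0]]])

```text
time: 2.4
tool_pos: [0.4479, -0.3568, 0.1993]
tool_rot: [-3.14, -0.001, 1.2]
contact_force: [1.5, 0.4, -0.4]
opening: 0.0918
```

```bash
python3 - <<'E'
from h import *
snap('wrist','w1.png'); st()
E
```

```text
t 2.45 p [ 0.4457 -0.3617  0.1996] rot [-3.1405e+00  2.6000e-03  1.1968e+00] F [-1.81 -3.62  0.38] op 0.0919 q [-0.81  0.45  1.43 -0.    1.26 -0.44]
```

View pics/w1.png

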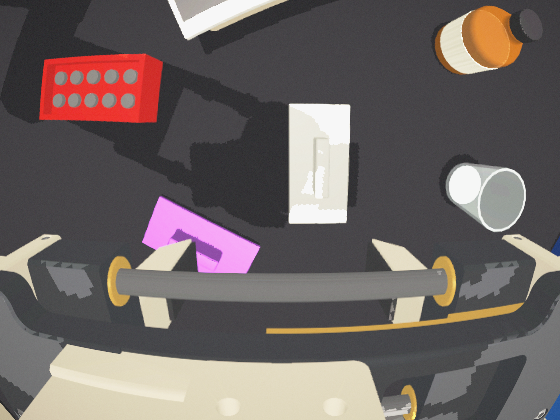

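The lid's plate is at pixels (289,104)-(348,223), with its bar at (321,168). The purple look-alike is at bottom left and the beaker on the right.

```bash
python3 - <<'E'
from h import *
np.set_printoptions(precision=4,suppress=True)
w=load('w1'); im=w['frame'].astype(int)
m=((im.min(2)>125)&(im.max(2)-im.min(2)<60)).astype(np.uint8); m[:,:260]=0;m[:,380:]=0;m[:90]=0;m[235:]=0
cs,_=cv2.findContours(m,0,2); c=max(cs,key=cv2.contourArea); ap=cv2.approxPolyDP(c,5,True)[:,0]; print(ap)
mr=cv2.boxPoints(cv2.minAreaRect(c)); print(mr)
P=cast(w,mr,.011,True); print(P,P.mean(0)); d=np.diff(np.vstack([P,P[:1]]),axis=0); print(np.linalg.norm(d,axis=1),np.arctan2(d[:,1],d[:,0]))
a=cv2.resize(w['frame'][90:240,240:400,::-1],None,fx=4,fy=4); cv2.imwrite('pics/w1z.png',a)
E
```

```text
[[290 103]
 [289 223]
 [345 222]
 [350 107]]
[[287.9562 222.9908]
 [289.0106 102.7983]
 [350.0322 103.3336]
 [348.9778 223.5261]]
[[ 0.4397 -0.3962  0.011 ]
 [ 0.4881 -0.2738  0.011 ]
 [ 0.5491 -0.2964  0.011 ]
 [ 0.504  -0.4222  0.011 ]] [ 0.4952 -0.3472  0.011 ]
[0.1316 0.065  0.1336 0.0694] [ 1.1942 -0.3552 -1.9147  2.7576]
```

View pics/w1z.png

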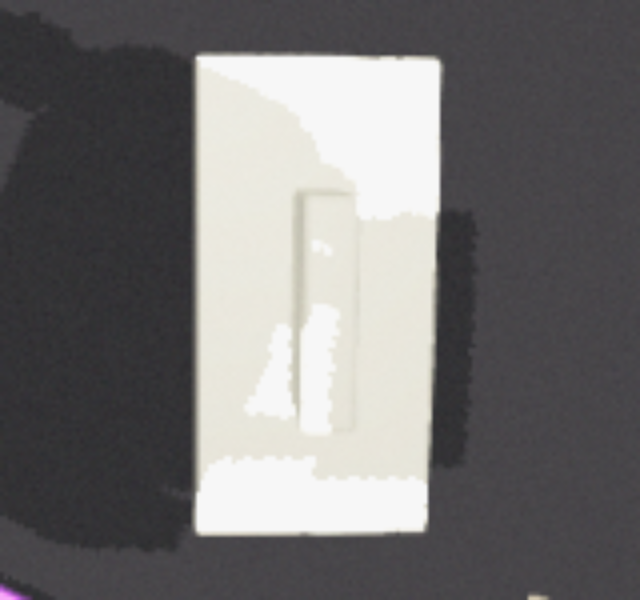

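```bash
python3 - <<'E'
from h import *
np.set_printoptions(precision=4,suppress=True)
w=load('w1')
for q,h in [([(197,56),(441,58),(428,534),(197,534)],.011),([(304,191),(355,191),(353,431),(302,431)],.041)]:
    P=cast(w,(np.array(q)+.5)/4-.5+[240,90],h,True); print(P,P.mean(0)); d=np.diff(np.vstack([P,P[:1]]),axis=0); print(np.linalg.norm(d,axis=1),np.arctan2(d[:,1],d[:,0]))
plan([(0.4955,-0.3465,0.09,1.2),(0.4955,-0.3465,0.016,1.2)],v=.03)
E
```

```text
[[ 0.4877 -0.2746  0.011 ]
 [ 0.5486 -0.2972  0.011 ]
 [ 0.5016 -0.4208  0.011 ]
 [ 0.4406 -0.3968  0.011 ]] [ 0.4946 -0.3473  0.011 ]
[0.065  0.1322 0.0656 0.1309] [-0.3549 -1.9341  2.7668  1.2031]
[[ 0.4988 -0.3158  0.041 ]
 [ 0.5106 -0.3201  0.041 ]
 [ 0.4897 -0.3765  0.041 ]
 [ 0.4777 -0.3719  0.041 ]] [ 0.4942 -0.3461  0.041 ]
[0.0125 0.0601 0.0129 0.0599] [-0.3534 -1.9248  2.7732  1.2097]
[[[0.006,0.008,0.022,-0.001],[0.007,0.008,0.022,-0],[0.006,0.008,0.022,-0.001],[0.007,0.009,0.022,-0.001],[0.006,0.008,0.022,-0],[0,-0,0.025,-0],[0,-0,0.024,-0],[0,-0,0.025,-0]]]
end [ 0.4956 -0.3468  0.0156] 1.1998 8
```

>>> step_arm(moves=[[[0.006, 0.008, 0.022, -0.003], [0.006, 0.008, 0.022, -0.002], [0.006, 0.008, 0.022, -0.003], [0.007, 0.008, 0.022, -0.002], [0.006, 0.008, 0.022, 0], [0, 0, 0, 0], [0, 0, 0, 0]]])

```text
time: 3.03
tool_pos: [0.4962, -0.3399, 0.0897]
tool_rot: [-3.139, -0.001, 1.211]
contact_force: [1.0, -0.5, 1.0]
opening: 0.0916
```

```bash
python3 - <<'E'
from h import *
st(); plan([(0.4945,-0.3467,0.016,1.21)],v=.02)
E
```

```text
t 3.03 p [ 0.4962 -0.3399  0.0897] rot [-3.1385e+00 -1.1000e-03  1.2107e+00] F [ 0.98 -0.45  0.98] op 0.0916 q [-0.73  0.61  1.48 -0.    1.05 -0.37]
[[[-0.002,0,0.018,0],[-0.002,0,0.019,0],[-0.001,0.001,0.018,0.001],[-0.002,-0,0.019,-0]]]
end [ 0.4947 -0.3468  0.0157] 1.2097 4
```

>>> step_arm(moves=[[[-0.002, 0, 0.018, 0], [-0.002, 0, 0.019, 0], [-0.001, 0.001, 0.018, 0], [-0.002, 0, 0.018, 0], [0, 0, 0, 0], [0, 0, 0, 0]]])

```text
time: 3.53
tool_pos: [0.495, -0.3481, 0.0187]
tool_rot: [3.141, 0.0, 1.209]
contact_force: [0.3, 0.6, -0.0]
opening: 0.0921
```

>>> step_arm(moves=[[[0, 0, 0, 0], [0, 0, 0, 0], [0, 0, 0, 0], [0, 0, 0, 0], [0, 0, 0, 0], [0, 0, 0, 0]]], hand=0, force=25)

```text
time: 4.03
tool_pos: [0.4953, -0.3476, 0.018]
tool_rot: [3.141, 0.0, 1.21]
contact_force: [-0.5, 0.1, -0.3]
opening: 0.0566
```

>>> step_arm(moves=[[[0, 0, 0, 0], [0, 0, 0, 0], [0, 0, 0, 0], [0, 0, 0, 0], [0, 0, 0, 0], [0, 0, 0, 0], [0, 0, 0, 0]]])

```text
time: 4.62
tool_pos: [0.4952, -0.3476, 0.0176]
tool_rot: [-3.141, -0.0, 1.21]
contact_force: [-1.3, -0.2, 0.1]
opening: 0.0138
```

>>> step_arm(moves=[[[0, 0, -0.01, 0], [0, 0, -0.02, 0], [0, 0, -0.03, 0], [0, 0, -0.03, 0], [0, 0, -0.03, 0], [0, 0, -0.03, 0], [0, 0, -0.03, 0], [0, 0, -0.01, 0]]])

```text
time: 5.28
tool_pos: [0.4965, -0.3487, 0.2134]
tool_rot: [3.134, 0.003, 1.21]
contact_force: [0.2, 0.0, -0.6]
opening: 0.0138
```

```bash
python3 - <<'E'
from h import *
snap('wrist','w2.png'); snap('side','s2.png'); st()
E
```

```text
t 5.38 p [ 0.496  -0.3482  0.2103] rot [3.1368e+00 1.8000e-03 1.2099e+00] F [-0.09 -1.1  -2.  ] op 0.0138 q [-0.74  0.5   1.32  0.    1.32 -0.38]
```

View pics/w2.png

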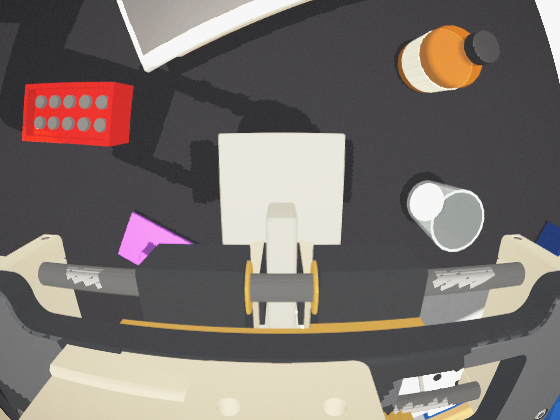

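The lid is held; its far plate edge runs from (219,133) to (345,133). Measuring the lid's offset in the tool frame.

```bash
python3 - <<'E'
from h import *
np.set_printoptions(precision=4,suppress=True)
w=load('w2'); a=cv2.resize(w['frame'][120:260,200:360,::-1],None,fx=4,fy=4); cv2.imwrite('pics/w2z.png',a)
for pz in (.2134,.2103):
    P=cast(w,[(219,133.5),(345,133.5)],pz-.0066,True); print(P)
    y=1.21
    for p in P:
        d=p[:2]-np.array([.4963,-.3485]); print(d@[np.cos(y),np.sin(y)],d@[np.sin(y),-np.cos(y)])
plan([(0.47,-0.15,0.24,1.6)])
E
```

```text
[[ 0.4899 -0.2757  0.2068]
 [ 0.5497 -0.2983  0.2068]]
0.06587287345106496 -0.03172580930514304
0.06584141730743936 0.0322368706843081
[[ 0.4893 -0.2756  0.2037]
 [ 0.5503 -0.2986  0.2037]]
0.06576310162980437 -0.032295847430154824
0.06573105238477392 0.0328728403844828
[[[0.029,-0.016,-0.005,-0.065],[0.031,-0.013,-0.005,-0.065],[0.031,-0.012,-0.005,-0.065],[0.032,-0.01,-0.005,-0.065],[0.032,-0.008,-0.005,-0.065],[0.033,-0.005,-0.005,-0.065]]]
end [ 0.4702 -0.1501  0.2403] 1.5999 6
```

View pics/w2z.png

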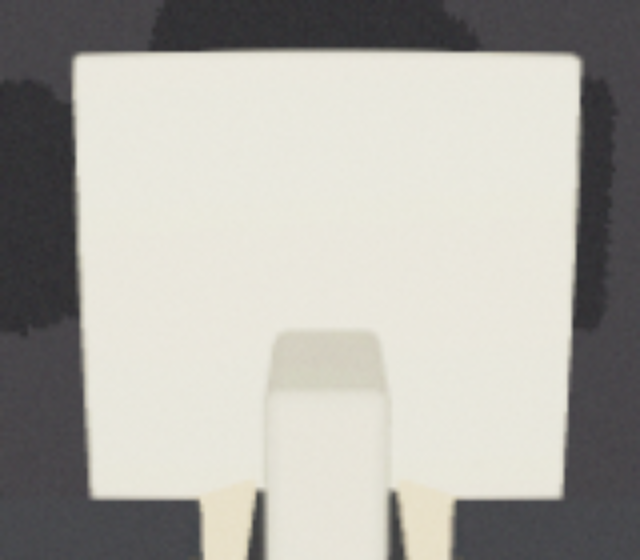

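```bash
python3 - <<'E'
from h import *
plan([(0.551,-0.198,0.23,1.796)])
E
```

```text
[[[0.032,-0,-0.004,-0.117],[0.032,0.003,-0.004,-0.117],[0.031,0.007,-0.004,-0.118],[0.03,0.011,-0.004,-0.117],[0.029,0.014,-0.004,-0.117]]]
end [ 0.5509 -0.1979  0.2303] 1.7959 5
```

>>> step_arm(moves=[[[0.032, 0, -0.004, -0.117], [0.032, 0.003, -0.004, -0.117], [0.031, 0.007, -0.004, -0.118], [0.03, 0.011, -0.004, -0.117], [0.029, 0.014, -0.004, -0.117], [0, 0, 0, 0], [0, 0, 0, 0], [0, 0, 0, 0]]])

```text
time: 6.05
tool_pos: [0.5494, -0.1972, 0.2259]
tool_rot: [-3.139, -0.002, 1.795]
contact_force: [-0.1, -0.2, -1.2]
opening: 0.014
```

```bash
python3 - <<'E'
from h import *
w=snap('wrist','w3.png'); st()
E
```

```text
t 6.1 p [ 0.5493 -0.1978  0.2262] rot [-3.1394e+00 -1.3000e-03  1.7941e+00] F [ 0.32  0.05 -1.  ] op 0.014 q [-0.48  0.45  1.35 -0.    1.34 -0.7 ]
```

View pics/w3.png

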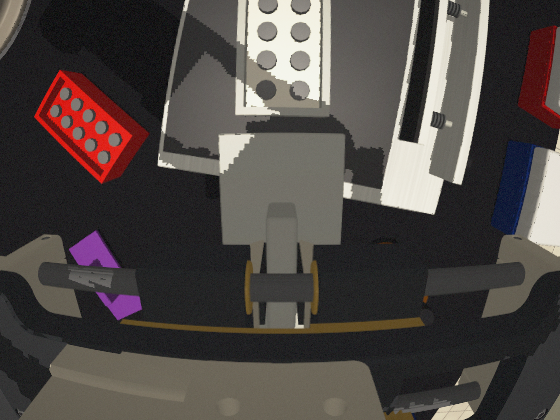

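```bash
python3 - <<'E'
from h import *
w=load('w3'); a=cv2.resize(w['frame'][0:130,220:345,::-1],None,fx=4.6,fy=4.6,interpolation=cv2.INTER_CUBIC); cv2.imwrite('pics/w3z.png',a);print(a.shape)
E
```

```text
(598, 575, 3)
```

View pics/w3z.png

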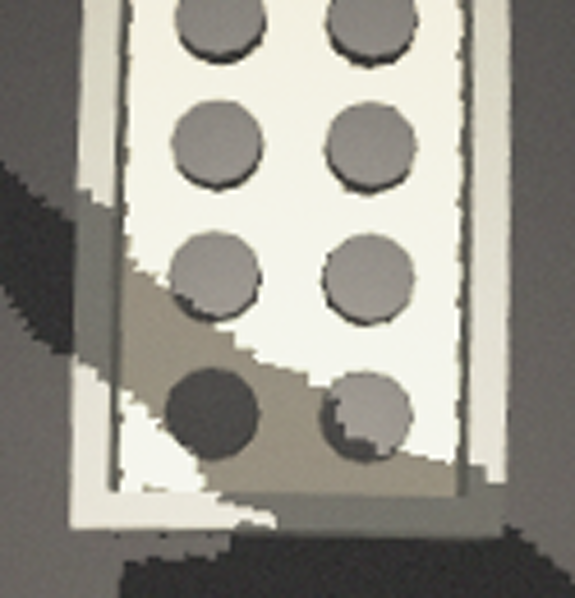

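```bash
python3 - <<'E'
from h import *
np.set_printoptions(precision=4,suppress=True)
w=load('w3')
Z=lambda p:(np.array(p,float)+.5)/4.6-.5+[220,0]
L=cast(w,Z([(83,2),(77,264),(70,528)]),.14,True);Rr=cast(w,Z([(514,2),(511,264),(505,535)]),.14,True)
print(L,Rr)
for a in (L,Rr): d=a[0]-a[-1]; print('dir',np.arctan2(d[1],d[0]))
d=Rr[-1]-L[-1];print('near',np.linalg.norm(d),np.arctan2(d[1],d[0]))
m=(L[-1]+Rr[-1])/2; yaw=.5*(np.arctan2(*(L[0]-L[-1])[1::-1])+np.arctan2(*(Rr[0]-Rr[-1])[1::-1]));print(m,yaw, 'centre',m[:2]+.068*np.array([np.cos(yaw),np.sin(yaw)]))
I=cast(w,Z([(111,490),(466,495)]),.14,True);print('inner',I,I.mean(0)[:2]+.062*np.array([np.cos(yaw),np.sin(yaw)]))
# shaker edge
E
```

```text
[[ 0.4794 -0.04    0.14  ]
 [ 0.4894 -0.0859  0.14  ]
 [ 0.498  -0.1291  0.14  ]] [[ 0.5486 -0.024   0.14  ]
 [ 0.5578 -0.0702  0.14  ]
 [ 0.567  -0.1145  0.14  ]]
dir 1.7772416145971994
dir 1.7716029673421971
near 0.07049530169911403 0.20788989168286393
[ 0.5325 -0.1218  0.14  ] 1.7744222909696983 centre [ 0.5188 -0.0552]
inner [[ 0.5033 -0.1216  0.14  ]
 [ 0.5593 -0.1097  0.14  ]] [ 0.5187 -0.0549]
```

```bash
python3 - <<'E'
from h import *
plan([(0.5185,-0.0545,0.20,1.776),(0.5185,-0.0545,0.172,1.776)],v=.03)
E
```

```text
[[[0.029,0,0.005,0.004],[0.03,0.001,0.005,0.003],[0.029,-0,0.006,0.004],[0.029,-0,0.005,0.003],[0.03,-0,0.005,0.004],[-0,-0,0.028,0]]]
end [ 0.5188 -0.054   0.1722] 1.7761 6
```

>>> step_arm(moves=[[[0.029, 0, 0.005, 0.004], [0.03, 0.001, 0.005, 0.003], [0.029, 0, 0.006, 0.004], [0.029, 0, 0.005, 0.003], [0.029, 0, 0.005, 0.004], [0, 0, 0.026, 0], [0, 0, 0, 0], [0, 0, 0, 0]]])

```text
time: 6.77
tool_pos: [0.5186, -0.0553, 0.1747]
tool_rot: [-3.138, -0.001, 1.776]
contact_force: [-0.1, 0.1, -1.6]
opening: 0.0134
```

```bash
python3 - <<'E'
from h import *
st();w=snap('wrist','w4.png'); snap('scene','c4.png'); snap('side','s4.png'); st()
a=cv2.imread('pics/c4.png')[125:275,180:380];b=cv2.imread('pics/s4.png')[125:275,180:380]
cv2.imwrite('pics/z4.png',np.hstack([cv2.resize(x,(400,300),interpolation=cv2.INTER_CUBIC) for x in(a,b)]))
E
```

```text
t 6.77 p [ 0.5186 -0.0553  0.1747] rot [-3.1384e+00 -1.2000e-03  1.7762e+00] F [-0.09  0.08 -1.64] op 0.0134 q [-0.25  0.39  1.61 -0.    1.15 -0.46]
t 6.92 p [ 0.5202 -0.0559  0.1765] rot [3.1404e+00 7.0000e-04 1.7757e+00] F [-0.79  0.47 -1.93] op 0.0137 q [-0.25  0.38  1.61 -0.    1.15 -0.46]
```

View pics/w4.png

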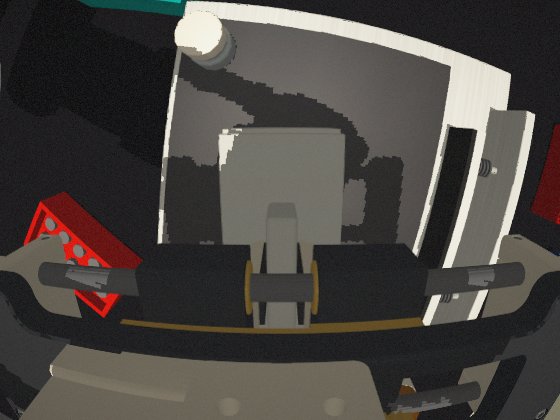

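View pics/z4.png

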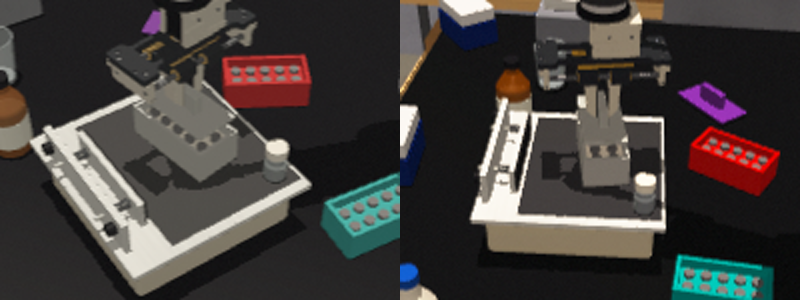

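The wrist view shows the lid hovering over the box, and the box's far rim just shows beyond the lid edge at row ~129. Zooming in there.

```bash
python3 - <<'E'
from h import *
np.set_printoptions(precision=4,suppress=True)
w=load('w4'); a=cv2.resize(w['frame'][110:250,205:360,::-1],None,fx=5,fy=4.2,interpolation=cv2.INTER_CUBIC)
a=cv2.convertScaleAbs(a,alpha=1.6); cv2.imwrite('pics/w4z.png',a);print(a.shape)
y=.205;c=np.array([.5185,-.0545]);ex=np.array([np.cos(y),np.sin(y)]);ey=np.array([-ex[1],ex[0]])
print(proj(w,[np.append(c+sx*.035*ex+.068*ey,.14) for sx in(-1,1)],True))
st()
E
```

```text
(588, 775, 3)
[[222.8278 127.4969]
 [340.9049 127.5385]]
t 6.92 p [ 0.5202 -0.0559  0.1765] rot [3.1404 0.0007 1.7757] F [-0.79  0.47 -1.93] op 0.0137 q [-0.25  0.38  1.61 -0.    1.15 -0.46]
```

View pics/w4z.png

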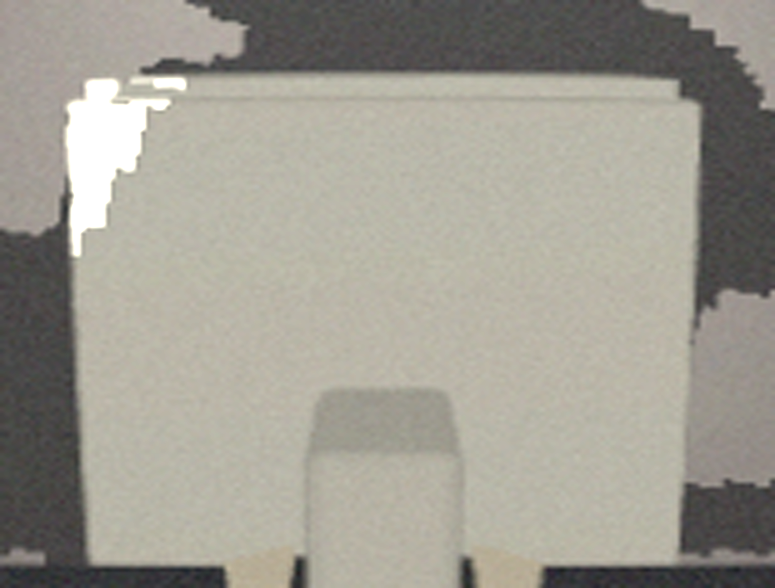

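>>> step_arm(moves=[[[0, 0, 0.005, 0], [0, 0, 0, 0], [0, 0, 0, 0], [0, 0, 0, 0]]])

```text
time: 7.25
tool_pos: [0.5196, -0.0547, 0.1708]
tool_rot: [3.141, 0.0, 1.777]
contact_force: [0.1, 0.3, -0.2]
opening: 0.0138
```

```bash
python3 - <<'E'
from h import *
st();w=snap('wrist','w5.png'); st(); snap('wrist','w5b.png'); st()
a=cv2.resize(w['frame'][110:250,205:360,::-1],None,fx=5,fy=4.2,interpolation=cv2.INTER_CUBIC)
a=cv2.convertScaleAbs(a,alpha=1.6); cv2.imwrite('pics/w5z.png',a)
plan([(.5185,-.0545,.165,1.776)],v=.01)
E
```

```text
t 7.25 p [ 0.5196 -0.0547  0.1708] rot [3.1414 0.     1.7774] F [ 0.08  0.32 -0.24] op 0.0138 q [-0.25  0.39  1.62  0.    1.14 -0.46]
t 7.3 p [ 0.5196 -0.0546  0.1709] rot [3.1413 0.     1.7775] F [-0.42 -0.05 -1.15] op 0.0139 q [-0.25  0.39  1.62  0.    1.14 -0.46]
t 7.35 p [ 0.5196 -0.0545  0.1709] rot [3.1413e+00 1.0000e-04 1.7777e+00] F [ 0.62 -0.53 -1.5 ] op 0.0138 q [-0.25  0.39  1.62  0.    1.14 -0.46]
[[[0,-0.001,0.006,0.002]]]
end [ 0.5186 -0.0548  0.1649] 1.7757 1
```

View pics/w5z.png

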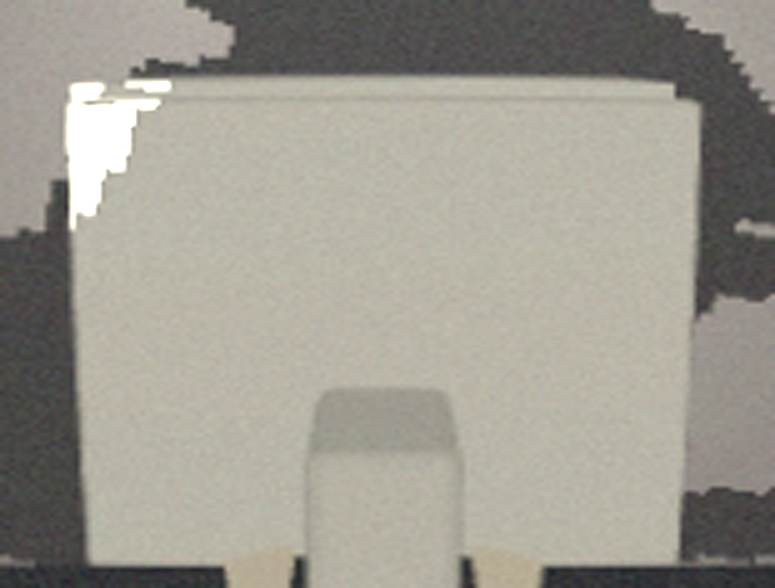

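>>> step_arm(moves=[[[0, -0.001, 0.003, 0.002], [0, 0, 0.003, 0], [0, 0, 0, 0], [0, 0, 0.003, 0], [0, 0, 0.003, 0], [0, 0, 0, 0], [0, 0, 0, 0]]])

```text
time: 7.93
tool_pos: [0.5184, -0.0546, 0.1584]
tool_rot: [-3.141, -0.0, 1.776]
contact_force: [-0.6, 0.3, -2.1]
opening: 0.0139
```

```bash
python3 - <<'E'
from h import *
w=snap('wrist','w6.png'); st()
a=cv2.resize(w['frame'][110:250,205:360,::-1],None,fx=5,fy=4.2,interpolation=cv2.INTER_CUBIC)
a=cv2.convertScaleAbs(a,alpha=1.6); cv2.imwrite('pics/w6z.png',a)
E
```

```text
t 7.98 p [ 0.5185 -0.0547  0.1586] rot [-3.1414e+00 -1.0000e-04  1.7758e+00] F [-0.61  0.37 -0.62] op 0.0136 q [-0.25  0.4   1.64  0.    1.1  -0.46]
```

View pics/w6z.png

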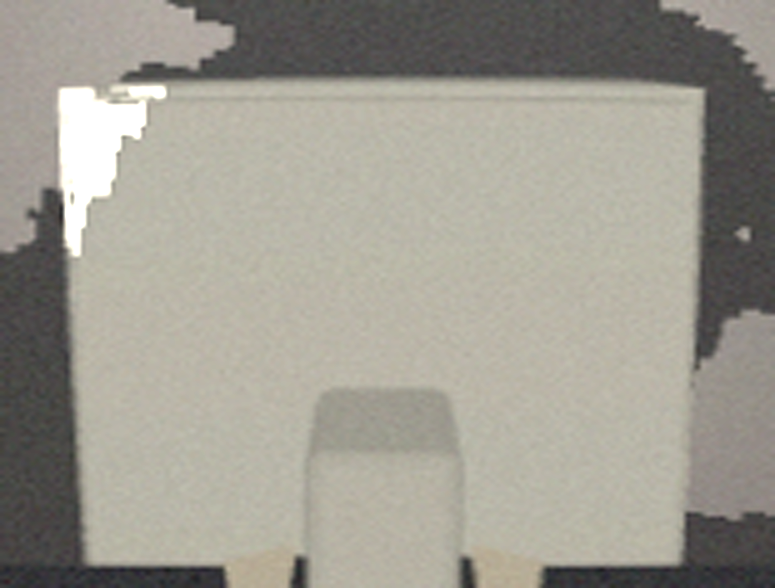

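Now the box outline (60..705) and the lid (68..700) are concentric. Lowering to seat.

>>> step_arm(moves=[[[0, 0, 0.002, 0], [0, 0, 0.002, 0], [0, 0, 0.002, 0], [0, 0, 0.001, 0], [0, 0, 0, 0], [0, 0, 0, 0]]])

```text
time: 8.48
tool_pos: [0.5185, -0.0547, 0.1516]
tool_rot: [3.142, -0.0, 1.776]
contact_force: [0.2, -0.0, -0.2]
opening: 0.0141
```

>>> step_arm(moves=[[[0, 0, 0.001, 0], [0, 0, 0, 0], [0, 0, 0.001, 0], [0, 0, 0, 0], [0, 0, 0, 0]]])

```text
time: 8.9
tool_pos: [0.5186, -0.0547, 0.1516]
tool_rot: [3.14, 0.001, 1.776]
contact_force: [-5.3, 1.5, 14.3]
opening: 0.0136
```

>>> step_arm(moves=[[[0, 0, -0.001, 0], [0, 0, 0, 0], [0, 0, 0, 0], [0, 0, 0, 0], [0, 0, 0, 0], [0, 0, 0, 0]]], hand=0.5)

```text
time: 9.4
tool_pos: [0.5185, -0.0546, 0.1505]
tool_rot: [-3.141, -0.0, 1.776]
contact_force: [1.1, 0.2, -0.1]
opening: 0.0449
```

>>> step_arm(moves=[[[0, 0, -0.015, 0], [0, 0, -0.025, 0], [0, 0, -0.035, 0], [0, 0, -0.035, 0], [0, 0, -0.02, 0]]], hand=1)

```text
time: 9.82
tool_pos: [0.5194, -0.0549, 0.2844]
tool_rot: [3.137, 0.002, 1.776]
contact_force: [1.7, 0.4, -0.6]
opening: 0.0748
```

```bash
python3 - <<'E'
from h import *
st();snap('wrist','w7.png'); snap('scene','c7.png'); snap('side','s7.png')
a=cv2.imread('pics/c7.png')[125:275,160:360];b=cv2.imread('pics/s7.png')[125:275,180:380]
cv2.imwrite('pics/z7.png',np.hstack([cv2.resize(x,(400,300),interpolation=cv2.INTER_CUBIC) for x in(a,b)]))
E
```

```text
t 9.82 p [ 0.5194 -0.0549  0.2844] rot [3.1374e+00 1.9000e-03 1.7758e+00] F [ 1.65  0.39 -0.62] op 0.0748 q [-0.25  0.3   1.43  0.    1.41 -0.46]
```

View pics/w7.png

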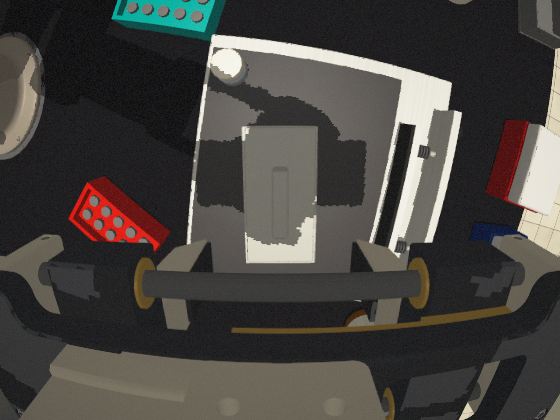

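View pics/z7.png

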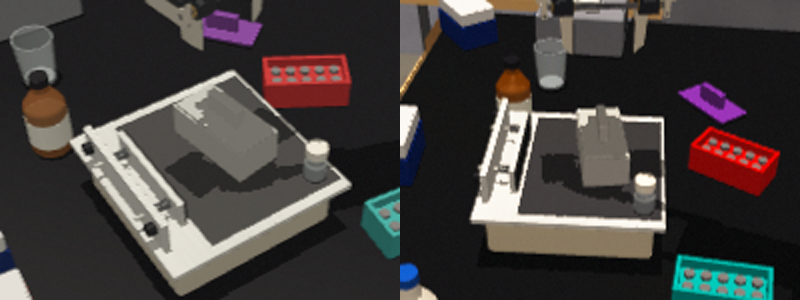

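The lid is seated flush on the box at (281,195), and nothing else moved. Now refining the shaker yaw and the jar position.

```bash
python3 - <<'E'
from h import *
np.set_printoptions(precision=4,suppress=True)
w=load('w7'); a=cv2.resize(w['frame'][20:260,180:470,::-1],None,fx=2.7,fy=2.5,interpolation=cv2.INTER_CUBIC)
a=cv2.convertScaleAbs(a,alpha=1.4); cv2.imwrite('pics/w7z.png',a); print(a.shape)
E
```

```text
(600, 783, 3)
```

View pics/w7z.png

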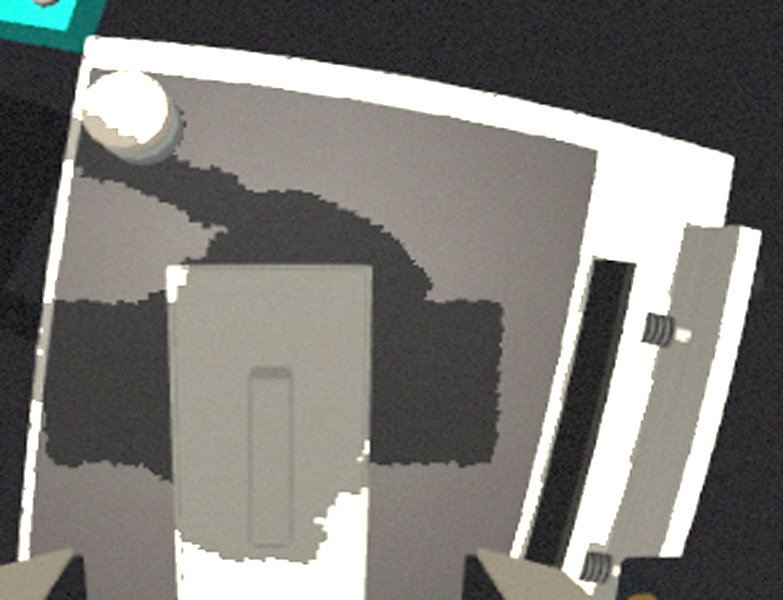

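```bash
python3 - <<'E'
from h import *
np.set_printoptions(precision=4,suppress=True)
w=load('w7')
Z=lambda p:(np.array(p,float)+.5)/[2.7,2.5]-.5+[180,20]
for n,q,h in [('L',[(85,42),(20,555)],.09),('top',[(87,37),(735,157)],.09),('mat',[(597,152),(512,555)],.09),('fence',[(761,230),(685,558)],.14)]:
    P=cast(w,Z(q),h,True); d=P[1]-P[0]; print(n,P[:,:2],np.linalg.norm(d),np.arctan2(d[1],d[0]))
P=cast(w,Z([(125,107)]),.145,True);print('jar',P)
P=cast(w,Z([(597,258),(524,555)]),.127,True);print('pad?',P)
ps=robot.observe()['qpos']
E
```

```text
L [[ 0.4113  0.0951]
 [ 0.4234 -0.142 ]] 0.23742794653071728 -1.519660714599876
top [[0.4116 0.0975]
 [0.6899 0.1113]] 0.2786728445696556 0.04970010963357064
mat [[ 0.6255  0.0927]
 [ 0.6362 -0.0981]] 0.19105001629766027 -1.514793668289182
fence [[ 0.6816  0.0719]
 [ 0.6911 -0.0702]] 0.14244587221375804 -1.5037728001277761
jar [[0.4449 0.0599 0.145 ]]
pad? [[ 0.6223  0.0423  0.127 ]
 [ 0.6273 -0.0853  0.127 ]]
```

```bash
python3 - <<'E'
from h import *
plan([(0.445,-0.059,0.25,0.051)])
E
```

```text
[[[0.001,-0.005,0.002,0.115],[-0,-0.005,0.002,0.115],[-0,-0.005,0.002,0.115],[-0.001,-0.005,0.003,0.115],[-0.002,-0.004,0.002,0.115],[-0.002,-0.005,0.002,0.115],[-0.002,-0.004,0.002,0.115],[-0.003,-0.004,0.002,0.115]]]
[[[-0.004,-0.003,0.002,0.115],[-0.004,-0.004,0.002,0.115],[-0.004,-0.002,0.003,0.115],[-0.004,-0.002,0.002,0.115],[-0.005,-0.002,0.002,0.115],[-0.005,-0.001,0.002,0.115],[-0.005,-0.001,0.002,0.115]]]
end [ 0.4448 -0.0587  0.2501] 0.0508 15
```

>>> step_arm(moves=[[[0.001, -0.005, 0.002, 0.115], [0, -0.005, 0.002, 0.115], [0, -0.005, 0.002, 0.115], [-0.001, -0.005, 0.003, 0.115], [-0.002, -0.004, 0.002, 0.115], [-0.002, -0.005, 0.002, 0.115], [-0.002, -0.004, 0.002, 0.115], [-0.003, -0.004, 0.002, 0.115]]], hand=1)

```text
time: 10.63
tool_pos: [0.4781, -0.0562, 0.2618]
tool_rot: [-3.138, 0.001, 0.85]
contact_force: [-0.3, 0.3, 0.4]
opening: 0.0923
```

>>> step_arm(moves=[[[-0.004, -0.003, 0.002, 0.115], [-0.004, -0.004, 0.002, 0.115], [-0.004, -0.002, 0.003, 0.115], [-0.004, -0.002, 0.002, 0.115], [-0.005, -0.002, 0.002, 0.115], [-0.005, -0.001, 0.002, 0.115], [-0.005, -0.001, 0.002, 0.115], [0, 0, 0, 0]]])

```text
time: 11.3
tool_pos: [0.4425, -0.0582, 0.2468]
tool_rot: [-3.14, 0.004, 0.047]
contact_force: [-0.1, 0.3, 0.2]
opening: 0.0917
```

```bash
python3 - <<'E'
from h import *
snap('wrist','w8.png');snap('side','s8.png'); st()
plan([(0.445,-0.059,0.16,0.051)])
E
```

```text
t 11.4 p [ 0.4437 -0.0584  0.2477] rot [-3.1408e+00  1.8000e-03  5.4300e-02] F [ 0.39 -0.48 -0.26] op 0.092 q [-0.3   0.18  1.68  0.    1.28  1.21]
[[[0,0,0.029,0.001],[0.001,0,0.029,0.001],[0,0.001,0.03,0.001]]]
end [ 0.4448 -0.0593  0.1597] 0.0513 3
```

View pics/w8.png

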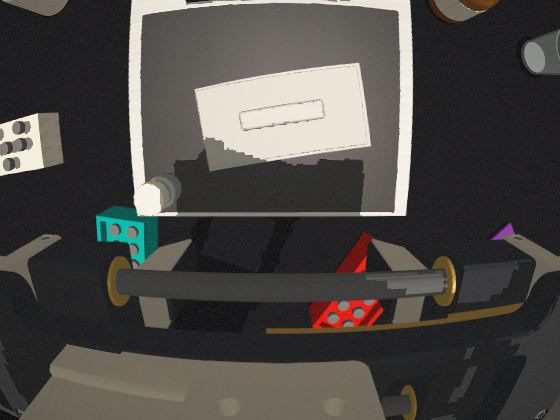

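Jar at (155,195) is 118 mm to the side of the tool axis, clear of the fingers (±65 mm). Descending behind the box.

>>> step_arm(moves=[[[0, 0, 0.03, 0], [0.001, 0, 0.03, 0.002], [0, 0, 0.03, 0.001], [0, 0, 0.03, 0], [0, 0, 0.014, 0], [0, 0, 0, 0], [0, 0, 0, 0]]])

```text
time: 11.98
tool_pos: [0.4451, -0.0584, 0.1142]
tool_rot: [-3.141, 0.002, 0.05]
contact_force: [0.1, 0.1, 0.7]
opening: 0.0918
```

```bash
python3 - <<'E'
from h import *
st();snap('scene','c9.png');snap('side','s9.png'); snap('wrist','w9.png');st()
a=cv2.imread('pics/c9.png')[125:275,160:360];b=cv2.imread('pics/s9.png')[125:275,180:380]
cv2.imwrite('pics/z9.png',np.hstack([cv2.resize(x,(400,300),interpolation=cv2.INTER_CUBIC) for x in(a,b)]))
E
```

```text
t 11.98 p [ 0.4451 -0.0584  0.1142] rot [-3.1409e+00  1.7000e-03  5.0000e-02] F [0.13 0.08 0.75] op 0.0918 q [-0.3   0.34  1.88  0.    0.92  1.22]
t 12.13 p [ 0.4462 -0.0587  0.1159] rot [ 3.1408e+00 -2.5000e-03  4.8800e-02] F [-0.41 -0.71  0.04] op 0.0915 q [-0.3   0.34  1.88  0.    0.92  1.22]
```

View pics/z9.png

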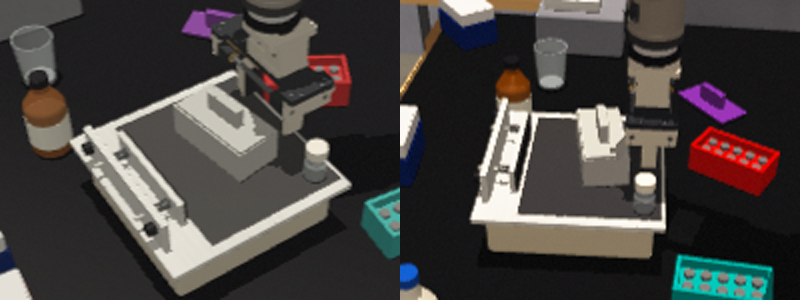

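View pics/w9.png

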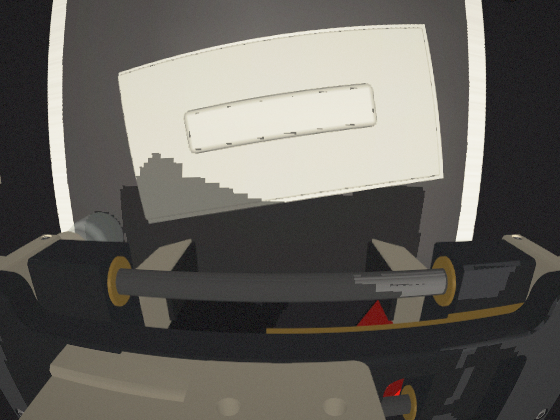

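The box is ahead of both open fingers, and the jar is just left of the left finger with clearance. Pushing gently.

>>> step_arm(moves=[[[0.005, 0, 0.001, 0], [0.005, 0, 0.001, 0], [0.005, 0, 0, 0], [0.005, 0, 0, 0], [0.005, 0, 0, 0], [0.005, 0, 0, 0], [0.005, 0, 0, 0], [0.005, 0, 0, 0]]])

```text
time: 12.8
tool_pos: [0.4852, -0.0565, 0.1125]
tool_rot: [-3.141, 0.001, 0.048]
contact_force: [-4.2, -0.5, 1.6]
opening: 0.0917
```

```bash
python3 - <<'E'
from h import *
snap('wrist','w10.png');st()
E
```

```text
t 12.85 p [ 0.4863 -0.0567  0.1126] rot [ 3.1414e+00 -5.0000e-04  4.7700e-02] F [-1.15  0.92  0.32] op 0.092 q [-0.27  0.41  1.78  0.    0.95  1.25]
```

View pics/w10.png

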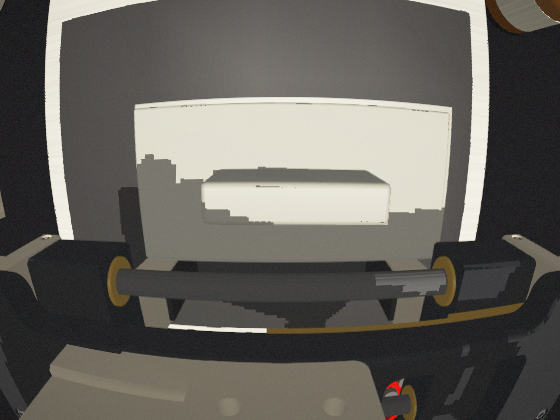

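The box has turned square to the fingers: its rim spans columns 135..452, level. Continuing.

>>> step_arm(moves=[[[0.005, 0, 0, 0], [0.005, 0, 0, 0], [0.005, 0, 0, 0], [0.005, 0, 0, 0], [0.005, 0, 0, 0], [0.005, 0, 0, 0], [0.005, 0, 0, 0], [0.005, 0, 0, 0]]])

```text
time: 13.52
tool_pos: [0.5256, -0.0546, 0.1126]
tool_rot: [-3.141, 0.0, 0.048]
contact_force: [-3.4, 0.6, -1.3]
opening: 0.092
```

>>> step_arm(moves=[[[0.005, 0, 0, 0], [0.005, 0, 0, 0], [0.004, 0, 0, 0], [0.003, 0, 0, 0], [0, 0, 0, 0], [0, 0, 0, 0]]])

```text
time: 14.02
tool_pos: [0.5429, -0.0539, 0.113]
tool_rot: [3.141, -0.002, 0.048]
contact_force: [0.2, 0.3, 0.3]
opening: 0.0915
```

```bash
python3 - <<'E'
from h import *
snap('wrist','w11.png');c=snap('scene','c11.png');snap('side','s11.png');st()
a=cv2.imread('pics/c11.png')[125:275,160:360];b=cv2.imread('pics/s11.png')[125:275,180:380]
cv2.imwrite('pics/z11.png',np.hstack([cv2.resize(x,(400,300),interpolation=cv2.INTER_CUBIC) for x in(a,b)]))
E
```

```text
t 14.17 p [ 0.5425 -0.0539  0.1131] rot [ 3.1414e+00 -1.3000e-03  4.7700e-02] F [ 0.84  0.65 -0.57] op 0.0919 q [-0.24  0.49  1.63  0.    1.02  1.28]
```

View pics/w11.png

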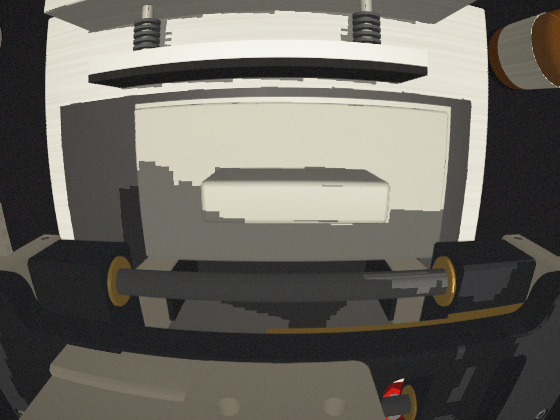

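View pics/z11.png

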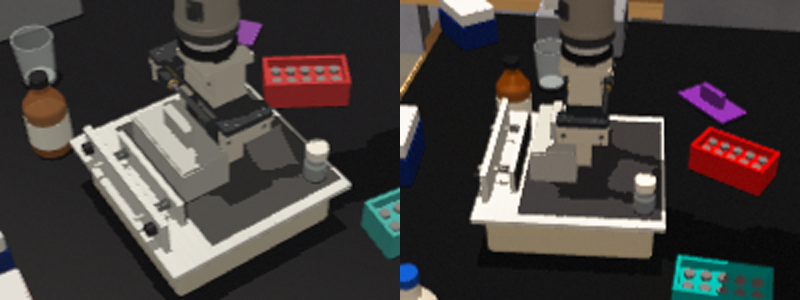

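The box (rim 135..450) is just short of the pad, whose dark face line runs (90,82)-(427,77). Measuring the gap and squareness.

```bash
python3 - <<'E'
from h import *
np.set_printoptions(precision=4,suppress=True)
w=load('w11'); a=cv2.resize(w['frame'][50:125,75:475,::-1],None,fx=2,fy=4,interpolation=cv2.INTER_CUBIC)
cv2.imwrite('pics/w11z.png',a); print(a.shape)
E
```

```text
(300, 800, 3)
```

View pics/w11z.png

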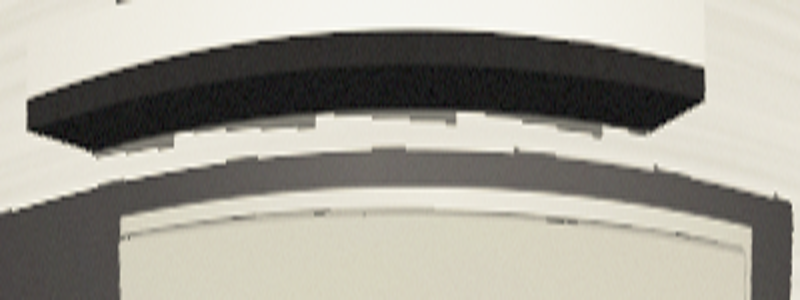

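```bash
python3 - <<'E'
from h import *
np.set_printoptions(precision=4,suppress=True)
w=load('w11'); Z=lambda p:(np.array(p,float)+.5)/[2,4]-.5+[75,50]
for n,q,h in [('padtop',[(27,130),(385,65),(705,100)],.13),('padbot',[(100,155),(648,133)],.094),('box',[(120,215),(752,228)],.14)]:
    P=cast(w,Z(q),h,True)[:,:2]; d=P[0]-P[-1]
    ex=np.array([np.cos(.05),np.sin(.05)]);ey=np.array([-ex[1],ex[0]]); r=P-[.5585,-.039]
    print(n,np.c_[r@ex,r@ey],'len',np.linalg.norm(d),'yaw',np.arctan2(d[1],d[0])-np.pi/2)
r=np.array([.5425,-.0539])-[.5585,-.039];print('tcp',r@ex,r@ey)
E
```

```text
padtop [[ 0.0791  0.0795]
 [ 0.0788 -0.0076]
 [ 0.0789 -0.0803]] len 0.15979448220815098 yaw 0.04845803069845123
padbot [[ 0.0783  0.0769]
 [ 0.0786 -0.0794]] len 0.15631043332538422 yaw 0.051756075526658396
box [[ 0.0649  0.0487]
 [ 0.0642 -0.0875]] len 0.13617120653776232 yaw 0.045411141549998923
tcp -0.016724693788452583 -0.014081712171554147
```

Gap to the pad is 14 mm and squareness is within 0.005 rad. Approaching contact slowly.

>>> step_arm(moves=[[[0.003, 0, 0, 0], [0.003, 0, 0, 0], [0.003, 0, 0, 0], [0.003, 0, 0, 0], [0.002, 0, 0, 0], [0.001, 0, 0, 0], [0, 0, 0, 0], [0, 0, 0, 0]]])

```text
time: 14.83
tool_pos: [0.5564, -0.0531, 0.1129]
tool_rot: [-3.141, 0.001, 0.048]
contact_force: [-5.4, -0.1, 3.4]
opening: 0.0917
```

>>> step_arm(moves=[[[0.002, 0, 0, 0], [0.001, 0, 0, 0], [0, 0, 0, 0], [0, 0, 0, 0]]])

```text
time: 15.17
tool_pos: [0.559, -0.053, 0.1129]
tool_rot: [-3.141, 0.002, 0.048]
contact_force: [-6.8, -0.8, 4.9]
opening: 0.0915
```

>>> step_arm(moves=[[[0.001, 0, 0, 0], [0.001, 0, 0, 0], [0.001, 0, 0, 0], [0, 0, 0, 0], [0, 0, 0, 0]]])

```text
time: 15.58
tool_pos: [0.561, -0.0529, 0.1129]
tool_rot: [-3.141, 0.004, 0.048]
contact_force: [-10.8, -0.1, 7.4]
opening: 0.0915
```

```bash
python3 - <<'E'
from h import *
w=snap('wrist','w12.png');st();snap('wrist','w12b.png');st()
a=cv2.resize(w['frame'][50:125,75:475,::-1],None,fx=2,fy=4,interpolation=cv2.INTER_CUBIC)
cv2.imwrite('pics/w12z.png',a)
E
```

```text
t 15.63 p [ 0.561  -0.0529  0.1129] rot [-3.1413  0.0043  0.0481] F [-10.11  -0.72   7.7 ] op 0.0921 q [-0.23  0.53  1.57 -0.    1.05  1.29]
t 15.68 p [ 0.561  -0.0529  0.1129] rot [-3.1413  0.0044  0.0482] F [-10.51  -1.16   7.47] op 0.0919 q [-0.23  0.53  1.57 -0.    1.05  1.29]
```

View pics/w12z.png

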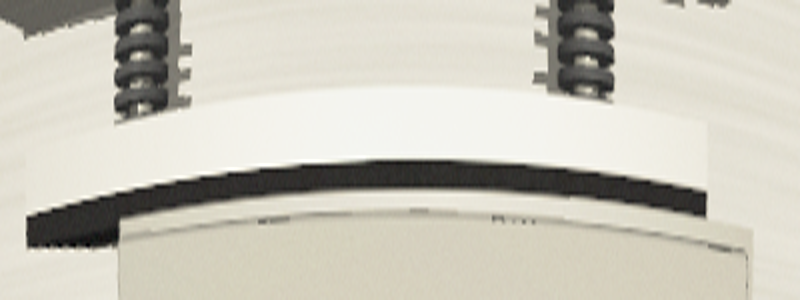

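```bash
python3 - <<'E'
from h import *
np.set_printoptions(precision=4,suppress=True)
w=load('w12'); Z=lambda p:(np.array(p,float)+.5)/[2,4]-.5+[75,50]
ex=np.array([np.cos(.05),np.sin(.05)]);ey=np.array([-ex[1],ex[0]])
for n,q,h in [('padtop front',[(27,245),(120,222)],.13),('padtop back',[(27,215),(410,160),(706,190)],.13),('boxfar',[(120,220),(410,188),(752,228)],.14)]:
    P=cast(w,Z(q),h,True)[:,:2]; d=P[0]-P[-1]; r=P-[.5585,-.039]
    print(n,np.c_[r@ex,r@ey],'len',np.linalg.norm(d),'yaw',np.arctan2(d[1],d[0])-np.pi/2)
w1=load('w11')
for q in [[(27,98),(385,32),(705,68)]]:
    r=cast(w1,Z(q),.13,True)[:,:2]-[.5585,-.039]; print('back free',np.c_[r@ex,r@ey])
r=robot.observe()['tool_pos'][:2]-[.5585,-.039];print('tcp',r@ex,r@ey)
snap('side','s12.png');snap('scene','c12.png')
a=cv2.imread('pics/c12.png')[145:235,190:310];b=cv2.imread('pics/s12.png')[155:245,215:335]
cv2.imwrite('pics/z12.png',np.vstack([cv2.resize(x,None,fx=3.3,fy=3.3,interpolation=cv2.INTER_CUBIC) for x in(a,b)]))
E
```

```text
padtop front [[0.0831 0.0794]
 [0.0831 0.0532]] len 0.026200307392508157 yaw 0.05008984488028512
padtop back [[ 0.0867  0.0793]
 [ 0.0864 -0.0128]
 [ 0.0865 -0.0801]] len 0.15943870612009675 yaw 0.0483859064011114
boxfar [[ 0.0826  0.0485]
 [ 0.0826 -0.0129]
 [ 0.0825 -0.087 ]] len 0.1354946538373751 yaw 0.04961212625793565
back free [[ 0.0832  0.0795]
 [ 0.0825 -0.0077]
 [ 0.0827 -0.0804]]
tcp 0.0018013624575662134 -0.013979441583355633
```

View pics/z12.png

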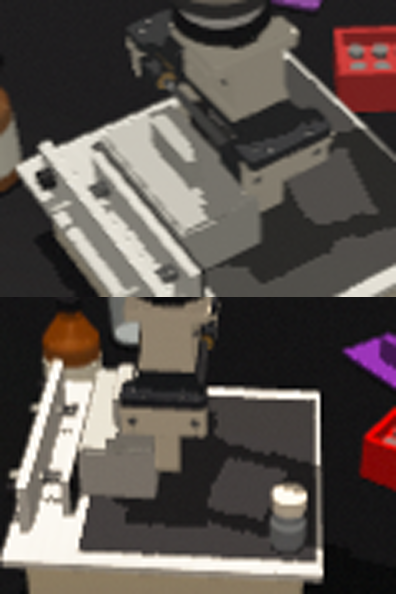

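View pics/w12.png

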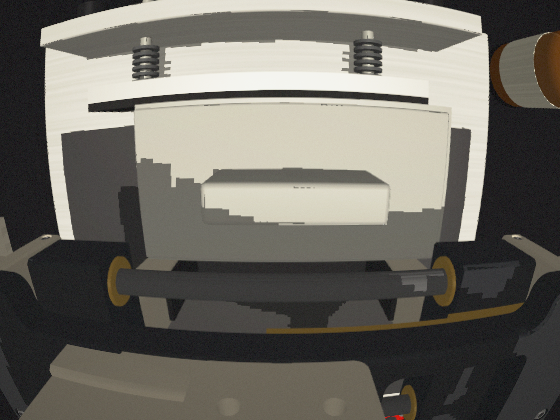

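The pad is about 4 mm in and the box is square (0.0496 against 0.048 for the pad). The 7.5 N upward force on the tool needs a check, so I'll nudge up by 1 mm.

>>> step_arm(moves=[[[0, 0, -0.001, 0], [0, 0, 0, 0], [0, 0, 0, 0]]])

```text
time: 16.03
tool_pos: [0.5613, -0.0528, 0.113]
tool_rot: [-3.141, 0.004, 0.048]
contact_force: [-6.6, 0.0, -1.1]
opening: 0.0918
```

```bash
python3 - <<'E'
from h import *
st();w=snap('wrist','w13.png');st()
a=cv2.resize(w['frame'][50:125,75:475,::-1],None,fx=2,fy=4,interpolation=cv2.INTER_CUBIC)
cv2.imwrite('pics/w13z.png',a)
E
```

```text
t 16.03 p [ 0.5613 -0.0528  0.113 ] rot [-3.1411  0.0041  0.048 ] F [-6.62  0.02 -1.05] op 0.0918 q [-0.23  0.53  1.57 -0.    1.05  1.29]
t 16.08 p [ 0.5613 -0.0529  0.1129] rot [-3.1411  0.0042  0.048 ] F [-6.75 -0.81  0.86] op 0.0917 q [-0.23  0.53  1.57 -0.    1.05  1.29]
```

View pics/w13z.png

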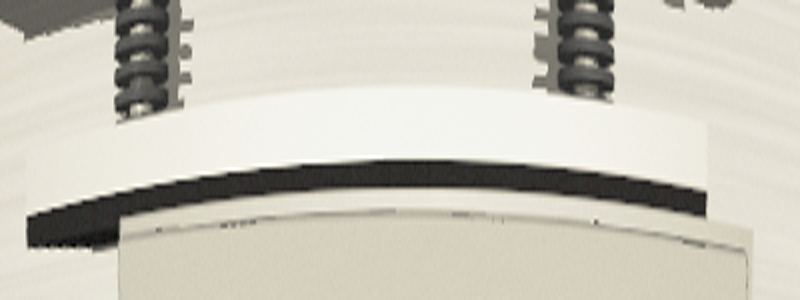

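That released the vertical load: Fz is about 0, and Fx about 6.6 N (4 N of spring plus friction). Advancing the remaining ~6 mm with a small lift.

>>> step_arm(moves=[[[0.001, 0, 0, 0], [0.001, 0, 0, 0], [0.001, 0, -0.001, 0], [0, 0, 0, 0], [0, 0, 0, 0]]])

```text
time: 16.5
tool_pos: [0.5637, -0.0527, 0.1134]
tool_rot: [-3.141, 0.006, 0.048]
contact_force: [-6.7, -1.8, -1.1]
opening: 0.0919
```

>>> step_arm(moves=[[[0.001, 0, 0, 0], [0.001, 0, 0, 0], [0, 0, 0, 0], [0, 0, 0, 0]]])

```text
time: 16.83
tool_pos: [0.5653, -0.0527, 0.1133]
tool_rot: [-3.141, 0.007, 0.048]
contact_force: [-8.5, -1.6, -1.6]
opening: 0.0921
```

```bash
python3 - <<'E'
from h import *
st();w=snap('wrist','w14.png');st()
a=cv2.resize(w['frame'][50:125,75:475,::-1],None,fx=2,fy=4,interpolation=cv2.INTER_CUBIC)
cv2.imwrite('pics/w14z.png',a)
E
```

```text
t 16.83 p [ 0.5653 -0.0527  0.1133] rot [-3.141   0.0069  0.0482] F [-8.49 -1.63 -1.6 ] op 0.0921 q [-0.23  0.53  1.55 -0.    1.06  1.3 ]
t 16.88 p [ 0.5653 -0.0527  0.1133] rot [-3.141   0.0069  0.0482] F [-6.91 -1.47 -2.77] op 0.0917 q [-0.23  0.53  1.55 -0.    1.06  1.3 ]
```

View pics/w14z.png

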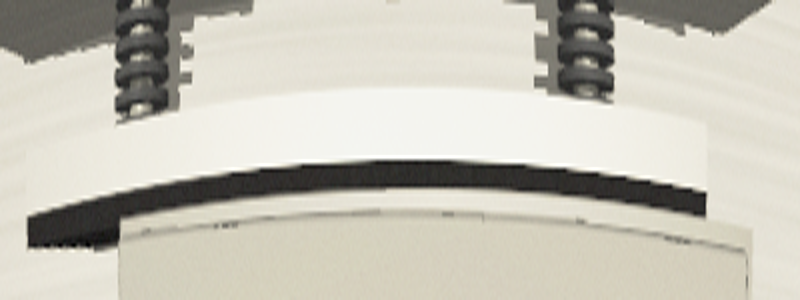

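Pad about 8.2 mm in by tool travel. 2 mm more.

>>> step_arm(moves=[[[0.001, 0, 0, 0], [0.001, 0, 0, 0], [0, 0, 0, 0], [0, 0, 0, 0], [0, 0, 0, 0], [0, 0, 0, 0]]])

```text
time: 17.38
tool_pos: [0.5668, -0.0526, 0.1132]
tool_rot: [-3.141, 0.008, 0.048]
contact_force: [-10.7, -2.9, -0.6]
opening: 0.0918
```

```bash
python3 - <<'E'
from h import *
np.set_printoptions(precision=4,suppress=True)
st();w=snap('wrist','w15.png');st();snap('scene','c15.png');snap('side','s15.png');st()
a=cv2.resize(w['frame'][50:125,75:475,::-1],None,fx=2,fy=4,interpolation=cv2.INTER_CUBIC)
cv2.imwrite('pics/w15z.png',a)
a=cv2.imread('pics/c15.png')[125:275,160:360];b=cv2.imread('pics/s15.png')[125:275,180:380]
cv2.imwrite('pics/z15.png',np.hstack([cv2.resize(x,(400,300),interpolation=cv2.INTER_CUBIC) for x in(a,b)]))
E
```

```text
t 17.38 p [ 0.5668 -0.0526  0.1132] rot [-3.1409  0.0081  0.0481] F [-10.74  -2.9   -0.56] op 0.0918 q [-0.23  0.54  1.55 -0.    1.07  1.3 ]
t 17.43 p [ 0.5668 -0.0526  0.1132] rot [-3.1409  0.0081  0.0482] F [-9.62 -1.75 -1.85] op 0.0919 q [-0.23  0.54  1.55 -0.    1.07  1.3 ]
t 17.53 p [ 0.5668 -0.0526  0.1132] rot [-3.1409  0.0081  0.0481] F [-9.98 -2.22 -1.03] op 0.0919 q [-0.23  0.54  1.55 -0.    1.07  1.3 ]
```

View pics/w15z.png

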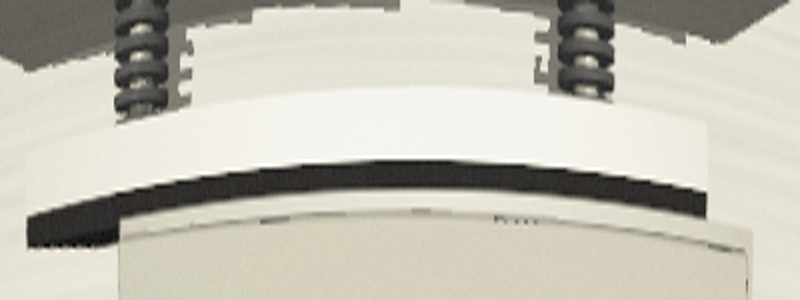

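View pics/z15.png

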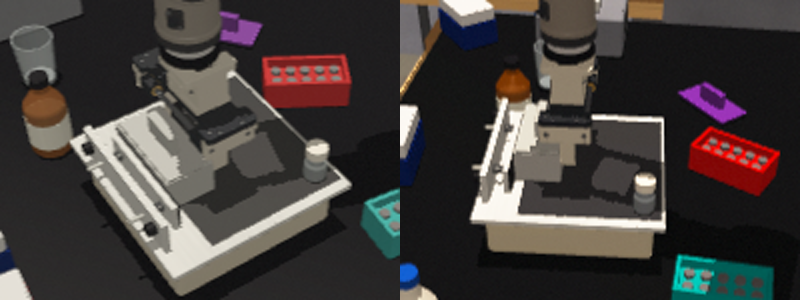

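View pics/w15.png

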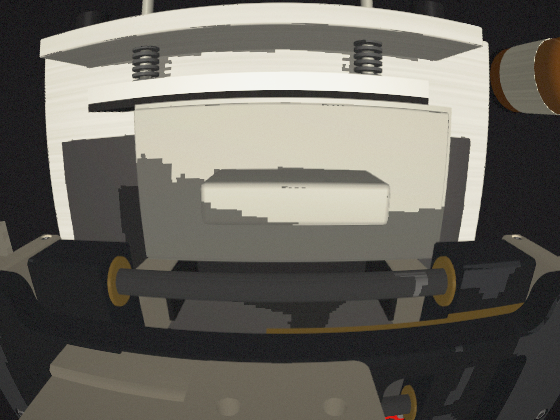

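```bash
python3 - <<'E'
from h import *
np.set_printoptions(precision=4,suppress=True)
Z=lambda p:(np.array(p,float)+.5)/[2,4]-.5+[75,50]
w=load('w15')
ex=np.array([np.cos(.05),np.sin(.05)]);ey=np.array([-ex[1],ex[0]])
for n,q,h in [('padfront',[(27,246),(118,224)],.13),('padback',[(27,215),(410,160),(706,190)],.13),('boxfar',[(120,219),(410,188),(752,228)],.14)]:
    P=cast(w,Z(q),h,True)[:,:2]; d=P[0]-P[-1]; r=P-[.5585,-.039]
    print(n,np.c_[r@ex,r@ey],'yaw',np.arctan2(d[1],d[0])-np.pi/2)
# rear rim of fence in w11 vs w15 as static check of camera drift: fence top edge y at col
# box near/far rim and lid bar in full pic
q=np.array([(135,108),(450,108),(436,262),(146,261)]);P=cast(w,q,.14,True)[:,:2]-[.5585,-.039];print('rim',np.c_[P@ex,P@ey])
q=np.array([(202,184),(389,184),(388,223),(203,223)]);P=cast(w,q,.175,True)[:,:2]-[.5585,-.039];print('bar',np.c_[P@ex,P@ey],P.mean(0)@ex,P.mean(0)@ey)
E
```

```text
padfront [[0.0888 0.0795]
 [0.0887 0.0538]] yaw 0.04771225162133019
padback [[ 0.0926  0.0793]
 [ 0.0922 -0.0128]
 [ 0.0923 -0.0801]] yaw 0.04835372831546736
boxfar [[ 0.0885  0.0485]
 [ 0.0885 -0.0129]
 [ 0.0884 -0.087 ]] yaw 0.0487947260991648
rim [[ 0.0869  0.0484]
 [ 0.0877 -0.0866]
 [ 0.0157 -0.0877]
 [ 0.0171  0.0503]]
bar [[ 0.0603  0.0108]
 [ 0.0603 -0.0469]
 [ 0.0475 -0.0477]
 [ 0.0477  0.0113]] 0.053939750656118474 -0.01808751499831218
```

By two edges the pad is 9.6 and 9.75 mm in, Fx is about 10 N and steady, and the box is square to within 0.002 rad. The lid bar is centred on the box to about 1 mm. Handing in.

```bash
python3 - <<'E'
from h import *
st(); print(robot.hand_in()); st()
E
```

```text
t 17.53 p [ 0.5668 -0.0526  0.1132] rot [-3.1409  0.0081  0.0481] F [-9.98 -2.22 -1.03] op 0.0919 q [-0.23  0.54  1.55 -0.    1.07  1.3 ]
the job is handed in; nothing more can be done
None
the job is handed in; nothing more can be done
```

The lid is on the box and fully home, and the box is square against the pad with the arm still holding about 10 N on it. I handed it in at 17.5 s.

- **Lid:** I seated it before the box touched the pad. It stopped at the expected height (TCP 0.1516 m), with about 14 N pressing it home. In the last wrist picture it sat centred on the box to about 1 mm. I checked that it was flush by eye rather than by measuring the gap.
- **Push:** both open fingers press on the box's -x face, with the tips about 23 mm above the platform. I did not go lower, so that the gripper's body cleared the lid's bar; the push is therefore higher than the "push low" you asked for.
- **Last checks:**
  - The pad was 9.6 to 9.75 mm in, measured at two edges in the wrist picture, and the push read about 10 N and steady.
  - The box was within 0.002 rad of the pad and about 19 mm from its middle along y.
- **Readings that were off:**
  - With the pad about 4 mm in, I saw 7.5 N of vertical load on the tool. Lifting 1 mm cleared it, leaving about 1 N downward on the tool at the end.
  - A sideways reading of about 2 N was left.
  - The shaker's position differed by about 4 mm between the cameras, so I judged the pad's travel from wrist pictures only.

None of the other things I could see in the pictures had moved; I did not measure their positions again, and the tube rack, wash bottle and marker were outside the last pictures I looked at.

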